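# Index the seasoning turntable one station and lock it

## Task

Bring the egg cup round to the front of the turntable (above the small tongue on its foot) and lock it there: pull the sprung index pin up by its black knob, turn the platter one station and let the pin drop fully home in the locking hole. The hole's exact place is not known, so feel for it with the pin riding on the index plate, stop gently as soon as it drops and never wrench the turntable against the pin; touch nothing on the platter and disturb nothing else.

Things in the scene. Friction and masses are not known exactly. Their poses are not given: they have to be found in the camera images.
- base: Fixed round wooden foot of the turntable, 260 mm across, 10 mm thick; origin at the centre of its underside on the worktop, on the turning axis; z up. Its front is its own -x side, marked by a small wooden tongue (30 mm wide, reaching 157 mm from the axis). It carries a fixed pale metal index plate (see plate_mid). Wall cabinets overhang the worktop behind it, about 0.41 m up.
- plate_mid (a point): Fixed point of the base, at its front, 105 mm from the axis, 24 mm up: level with the index plate's face. In the plate, on this circle: a 52 mm wide parking slot near here and a locking hole (13 mm wide) to either side, nominally 0.873 rad from here, but both shifted alike by up to 0.16 rad (clamped so; not reported). Plain face from 0.41 to 0.65 rad either side in any case.
- pin_rod: The sprung index pin, upright in the platter's lug, 105 mm from the axis. Origin: centre of its black round knob (24 mm across, 28 mm high), 69 mm above the worktop when home. The steel pin below is 9 mm thick with a round tip. The spring presses it down with 6 N when home, 10 N when fully up. A force over 20 N between pin and index plate would damage it.
- boss (a point): Top centre of the round steel boss at the end of the platter's lug, round the pin, 3 mm below the knob when the pin is home: 52 mm above the worktop, 105 mm from the axis. Boss 30 mm across, its side free down to 37 mm above the worktop (below that the lug, 22 mm wide). Pushing it sideways turns the platter; with the pin riding on the plate this takes about 4 N.
- index_pin (a joint): Lift of the pin in m: 0 = fully home (11 mm deep in slot or hole), 0.011 = tip riding on the index plate's face, 0.018 = fully up.
- platter (a joint): Angle a of the wooden platter (170 mm across, top 34 mm up) about the vertical axis, rad, positive anticlockwise from above. The pin stands at (-0.105 cos a, -0.105 sin a) m in the base frame, so 0 = pin at the front. Starts within 0.03 of 0, pin in the parking slot. Turns 1.3 rad either way with light friction, stays where left.
- front (a point): Fixed point at the front of the platter, 52 mm from the axis towards the base's -x, level with the platter's top: where the egg cup shall come to stand.
- egg_cup: White footed egg cup, 49 mm across, 50 mm high, standing on the platter 52 mm from the axis and about 0.873 rad to one side of the front (which side varies); origin at the centre of its underside.
- salt_mill: Clear salt mill with grey cap, 44 mm across, 90 mm high, on the platter at the same distance, on the other side of the front; origin at the centre of its underside.
- frosted_cup: Open frosted cup, 65 mm across, 65 mm high, at the back of the platter, 45 mm from the axis; origin at the centre of its underside.
- mug: Blue and white mug, 78 mm across, 92 mm high, with a handle; a bystander.
- bottle_opener: Wood-handled bottle opener, 156 mm long, 16 mm high, lying flat; a bystander.
- matchbox: Matchbox, 36 x 56 x 16 mm, lying flat; a bystander.
- tin: Unopened food tin, 76 mm across, 58 mm high; a bystander.
Mind the look-alikes: they are no part of the job. What is shaped like the salt_mill but blue is not meant.

How it is judged (in metres and radians):
On the way, in this order (a step that is already met when the one before it is completed fails the run):
1. the index pin is pulled up clear of the parking slot (value of joint index_pin above 0.0095 m), for 0.1 s.
2. the platter is turned at least 0.4 rad, bringing the egg cup towards the front ((value of joint platter above 0.4 rad or value of joint platter below -0.4 rad) and horizontal distance between egg_cup and front below 0.034 m), for 0.1 s.
At the end, for the whole second after the job is handed in: The egg cup stands upright within 18 mm (seen from above) of the point at the front of the platter, the platter is turned more than 0.6 rad from parking, and the index pin is home in the locking hole (lift under 3 mm); the platter and the things on it are at rest and upright (horizontal distance between egg_cup and front below 0.018 m and (value of joint platter above 0.6 rad or value of joint platter below -0.6 rad) and value of joint index_pin below 0.003 m and velocity of joint platter between -0.05 and 0.05 rad/s and angle between each of egg_cup, salt_mill, frosted_cup's own z axis and vertical below 0.15 rad and linear speed of each of egg_cup, salt_mill, frosted_cup below 0.02 m/s); the robot touches nothing.
It fails at once if the pin is wrenched against the index plate with more than 20 N (contact force between pin_rod and base above 20 N).
It fails at once if a thing on the platter is touched by the robot (contact force between any of the fingers, the arm and egg_cup above 1 N or contact force between any of the fingers, the arm and salt_mill above 1 N or contact force between any of the fingers, the arm and frosted_cup above 1 N).
It fails at once if a thing on the platter is tipped or lifted (angle between any of egg_cup, salt_mill, frosted_cup's own z axis and vertical above 0.4 rad or height (world z) of any of egg_cup, salt_mill, frosted_cup above 0.06 m).
It fails at once if a bystander on the worktop is shifted by more than 30 mm (distance of any of mug, bottle_opener, matchbox, tin from where it was at the start of the episode above 0.03 m).
It also fails if it takes over 45 s, if anything falls off the work surface, if the arm or the gripper's body presses on something with over 40 N, if the wrist force passes 120 N, or if a joint passes its speed limit or range.

## Robot

A 6-joint arm with a two-finger parallel gripper is mounted at the origin on a cart in front of the work surface, level with it; the furniture and walls round the work are solid. World frame = base frame: x ahead of the robot, y to its left, z up, the work surface at z = 0. Lengths are in mm, angles in rad, forces in N, time in s.
With the tool pointing down it reaches from about 275 to 750 mm from the base axis. Payload 10.2 kg.
Tool frame: the origin (TCP) lies at the very end of the fingers, on their centre line; the grasp point (between the pads) lies 19 mm behind it; z points along the fingers, y is the line along which they close (so a half turn about z gives the same grasp; the last joint's range is limited). The gripper opens to 85 mm and grips with 20 to 120 N. Pads are 22 mm wide; open, the fingers measure 114 mm over their backs; the gripper's body (76 mm by 85 mm) begins 54 mm behind the grasp point. The pads swing forward as they close: fully open they stand 13 mm farther back than shut.
Start: joints at [0.963, 0.313, 1.498, -0, 1.331, -0.223], TCP at [197.084, 486.61, 201.894] pointing down, gripper open.
Joint ranges: [-2.94, 2.94], [-0.97, 2.17], [0.19, 2.56], [-1.23, 4.37], [0.02, 3.11], [-2.88, 2.88]. Speed limits (rad/s): [2.39, 2.39, 3.01, 3.14, 3.14, 3.14].

## Interface

Orientations are given as a unit quaternion [w, x, y, z].
In Python, from rig import * gives the robot as it stands. The module is installed in compiled form; this text tells all that it offers.
- The arm moves only by the shell command python3 -m crank 'ROWS' [FORCE]. ROWS is JSON, a list that holds one entry, the list of rows, each a list of 7 numbers: the shift along the tool's x, y, z in units of 25 mm (1.0 is 25 mm), then the turn, a rotation vector about the tool's x, y, z in units of 8 degrees (1.0 is 8 degrees), then the finger opening in mm, from 0 to 85.4. A call has exactly 8 rows; each row shifts and turns the commanded pose from where the row before left it, along the tool's axes as they then stand; what a row does not reach is not made up. A row lasts 1/10 s, in which the tool goes at most 50 mm and 8.59 degrees, less where a joint would pass 70% of its speed; a pose out of reach is approached as far as the arm can. A call is refused whole if a number of a shift passes 1 or a number of a turn 1, either way. A call with a gripper value outside its range is refused whole. The fingers move at their own pace and stop on an object; FORCE is the grip in N (left out, the last holds). Time passes only in rows, so rows that do not move let the fingers close, or fill a call up. It gives the time, the measured TCP pose, the force, the opening and the grip force at its end, in the units of the state.
- sense(): the state, without advancing time (a new reading comes with each control period).
- capture(name): name is "scene" or "top" or "wrist"; returns the picture (480x640x3 uint8, blue, green, red); there is no depth.
- camera_model(name): a dict with "fx", "fy", "cx", "cy" (pixels), "world_from_camera" (4x4, takes a point from camera to world coordinates); the wrist camera has in their place "T_tool_cam" (4x4, takes a point from camera to tool coordinates, whose origin is the TCP and whose axes are the flange's). Camera axes: x right, y up, looking along -z (the intrinsics and any distortion apply to the point x, -y, -z); pixel columns grow to the right and rows downward; lengths in mm; the calibration is good to about 2 mm. A picture is of the moment at which its call begins: read the wrist's pose just before it. camera_model takes no time and is no camera call.
- finish_job(): hands the job in; it is judged then, once.
The state is a dict: "time_s": time; "joints": joint angles; "dq": joint speeds; "tau": joint torques, N m; "eef_pos": TCP position; "ee_rot": TCP orientation; "force": force on the tool from outside, world axes, zero at the start; "wrist_torque": the same for the moment, N m; "grip_width": opening from 0.0 (shut) to 1.0 (fully open); "grip_force": force on a finger pad.
Only numpy, scipy, OpenCV 4.12 (cv2) and the standard library are available. Lean on these libraries where they do the work, as an engineer would, in place of code of your own. Each camera call takes 0.05 s, during which the arm holds its last target. There are 200 camera calls.

## Working session

There is one attempt and no reset: what is moved stays moved. The work goes in short steps, Python scripts to look and compute and a shell command to move; the robot and the scene stay as the last step left them, time stands still between calls to the robot, and variables do not carry over. Pictures are saved under pics/ and viewed, at most 10 in all, crops included, and the job is handed in when it is done.

```bash
mkdir -p pics; python3 - <<'E'
from rig import *
import cv2,numpy as np
s=sense();print({k:s[k] for k in s})
for n in("scene","top"):
    i=capture(n);cv2.imwrite(f"pics/{n}.png",i);print(n,camera_model(n))
print(camera_model("wrist"))
E
```

```text
{'time_s': 0.0, 'joints': array([ 9.62615505e-01,  3.13452500e-01,  1.49843903e+00,  7.04023637e-06,
        1.33101304e+00, -2.23376319e-01]), 'dq': array([-2.77083723e-04, -1.95213046e-04,  6.17409425e-04, -4.00325429e-04,
        3.86587121e-04, -2.62208795e-05]), 'tau': array([ 1.02178488e-03, -4.12259459e+01, -2.59745765e+01, -1.19302872e-04,
        4.13750735e-03,  2.26371685e-05]), 'eef_pos': array([196.89667541, 486.35771132, 201.33309535]), 'ee_rot': array([-2.68069630e-04,  1.91218151e-01,  9.81547344e-01, -5.98688887e-04]), 'force': array([0.41633926, 0.26717767, 0.24609348]), 'wrist_torque': array([0.00449945, 0.0116555 , 0.01019458]), 'grip_force': 0.0, 'grip_width': 1.0024461925657757}
scene {'fx': 538.4594393389501, 'fy': 538.4594393389501, 'cx': 315.76055904312176, 'cy': 234.4998003717784, 'world_from_camera': array([[ 6.19949155e-01,  4.82488055e-01, -6.18763543e-01,
        -3.59144848e+02],
       [-7.84556363e-01,  3.92824010e-01, -4.79750571e-01,
        -8.12299161e+02],
       [ 1.15912562e-02,  7.82875836e-01,  6.22069987e-01,
         9.38861105e+02],
      
[... 307 characters left out ...]
5728e-01, -1.78993530e-03,  1.28581707e-02,
        -1.47006047e+02],
       [ 1.22688704e-02,  1.93495266e-01,  9.81024494e-01,
         1.25573213e+03],
       [ 0.00000000e+00,  0.00000000e+00,  0.00000000e+00,
         1.00000000e+00]])}
{'fx': 379.88565776442186, 'fy': 379.88565776442186, 'cx': 318.1960018075745, 'cy': 233.8524090784003, 'T_tool_cam': array([[-7.93868641e-04,  9.48109789e-01,  3.17942130e-01,
         8.13157963e+01],
       [ 9.99999471e-01,  5.44513013e-04,  8.73146641e-04,
         6.46994019e-01],
       [ 6.54715250e-04,  3.17942655e-01, -9.48109719e-01,
        -1.71983880e+02],
       [ 0.00000000e+00,  0.00000000e+00,  0.00000000e+00,
         1.00000000e+00]])}
```

View pics/scene.png

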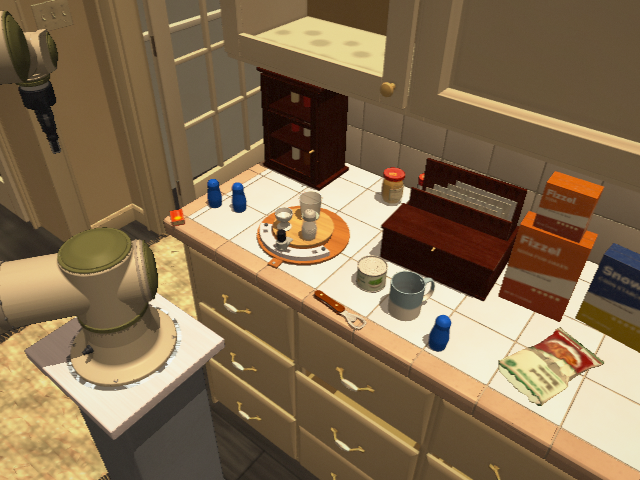

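View pics/top.png

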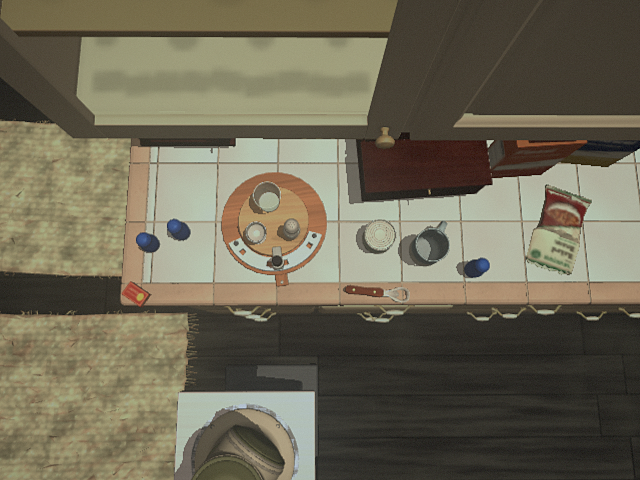

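Top view: turntable around (274,222), knob (277,261), tongue (282,281). The platter carries a white item (255,233), a grey-capped item (291,229) and the frosted cup (266,197). The blue look-alike mills are at (147,242), (178,229) and (477,267), all off the platter, so the mill meant is the grey-capped one. I'll confirm this in an enlarged crop and measure.

```bash
cat > h.py <<'E'
from rig import *
import cv2,numpy as np
def ray(n,px,z,M=None):
    m=camera_model(n); T=m["world_from_camera"] if M is None else M
    d=T[:3,:3]@np.array([(px[0]-m["cx"])/m["fx"],-(px[1]-m["cy"])/m["fy"],-1.]);o=T[:3,3]
    return o+d*(z-o[2])/d[2]
E
python3 - <<'E'
from h import *
i=cv2.imread("pics/top.png")
c=i[160:300,205:345];cv2.imwrite("pics/crop.png",cv2.resize(c,None,fx=4.2,fy=4.2,interpolation=cv2.INTER_CUBIC))
h=cv2.cvtColor(i,cv2.COLOR_BGR2HSV)
roi=np.zeros(i.shape[:2],np.uint8);roi[165:279,212:335]=255
m=cv2.inRange(h,(4,110,60),(20,255,255))&roi
m[268:]=0
m=cv2.morphologyEx(m,cv2.MORPH_CLOSE,np.ones((3,3)))
k,_=cv2.findContours(m,cv2.RETR_EXTERNAL,cv2.CHAIN_APPROX_NONE)
q=cv2.convexHull(max(k,key=cv2.contourArea));print("area",cv2.contourArea(q))
P=np.array([ray("top",p[0],10)[:2] for k0 in[max(k,key=cv2.contourArea)] for p in k0])
hull=cv2.convexHull(P.astype(np.float32))[:,0]
A=np.c_[2*hull,np.ones(len(hull))];s=np.linalg.lstsq(A,(hull**2).sum(1),rcond=None)[0]
r=np.sqrt(s[2]+s[0]**2+s[1]**2);print("centre",s[:2],"r",r,"resid",np.std(np.hypot(*(hull-s[:2]).T)-r))
print("bbox",cv2.boundingRect(q))
for n,p,z in(("tongue",(282,281),10),("knob",(277,261),83),("white",(255,233),84),("mill",(291,229),124)):print(n,ray("top",p,z))
E
```

```text
area 8068.5
centre [550.87156146 -61.18127511] r 127.71037111569446 resid 1.4475904386203793
bbox (222, 172, 105, 96)
tongue [405.44874835 -82.76792791  10.        ]
knob [443.39932879 -74.76456184  83.        ]
white [508.41823008 -23.58102047  84.        ]
mill [ 509.3257018  -107.73839743  124.        ]
```

View pics/crop.png

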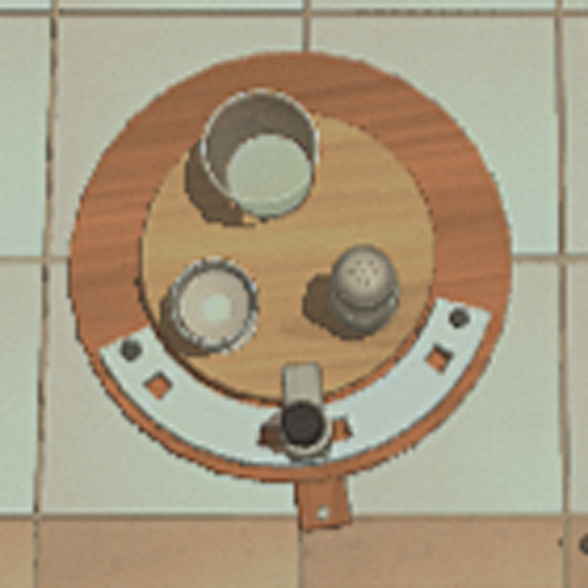

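The crop shows the white egg cup at left (crop 215,305), the clear mill with grey cap at right (362,285) and the black knob at (302,425). The egg cup is the white footed piece, so the turn is positive a, with the pin moving right. The right locking hole shows at crop (439,358). Foot radius measures 127.7 against 130 and the knob sits 108 from the axis against 105, so the measurements hold. I'll move over the knob and work out the hole angle.

```bash
python3 -m crank '[[[-0.98,-0.98,0,0,0,0,85],[-0.98,-0.98,0,0,0,0,85],[-0.98,-0.98,0,0,0,0,85],[-0.98,-0.98,0,0,0,0,85],[-0.98,-0.98,0,0,0,0,85],[-0.98,-0.98,0,0,0,0,85],[-0.98,-0.98,0,0,0,0,85],[-0.98,-0.98,0,0,0,0,85]]]' 40
python3 -m crank '[[[-0.98,-0.98,0,0,0,0,85],[-0.98,-0.98,0,0,0,0,85],[-0.98,-0.98,0,0,0,0,85],[-0.98,-0.98,0,0,0,0,85],[-0.98,-0.98,0,0,0,0,85],[-0.98,-0.98,0,0,0,0,85],[-0.98,-0.98,0,0,0,0,85],[-0.98,-0.98,0,0,0,0,85]]]'
python3 -m crank '[[[-0.9,-0.7,0,0,0,0,85],[-0.8,-0.6,0,0,0,0,85],[0,0,0,0,0,-0.95,85],[0,0,0,0,0,-0.95,85],[0,0,0,0,0,-0.95,85],[0,0,0,0,0,-0.8,85],[0,0,0,0,0,0,85],[0,0,0,0,0,0,85]]]'
python3 - <<'E'
from h import *
from scipy.spatial.transform import Rotation as R
c=np.array([550.9,-61.2])
for n,p,z in(("hole",(309.5,245.2),22),("lefthole",(205+157/4.2,160+385/4.2),22),("tongue",(281.7,281.9),10)):
    v=ray("top",p,z)[:2]-c;print(n,v,np.hypot(*v),np.arctan2(-v[1],-v[0]))
s=sense();q=s["ee_rot"];Rm=R.from_quat(np.r_[q[1:],q[0]]).as_matrix();print(s["time_s"],s["eef_pos"],Rm.round(3),s["joints"])
T=np.eye(4);T[:3,:3]=Rm;T[:3,3]=s["eef_pos"]
i=capture("wrist");cv2.imwrite("pics/w1.png",i)
np.save("T1.npy",T@camera_model("wrist")["T_tool_cam"])
E
```

```text
time_s: 0.9
eef_pos: [305.3, 230.0, 201.8]
ee_rot: [-0.0, 0.191, 0.982, -0.0]
force: [-0.0, 0.1, -0.6]
grip_width: 0.995
grip_force: 0.0
time_s: 1.7
eef_pos: [413.5, -25.3, 201.7]
ee_rot: [-0.0, 0.191, 0.982, 0.0]
force: [1.5, 0.5, -0.2]
grip_width: 0.995
grip_force: 0.0
time_s: 2.5
eef_pos: [440.4, -69.9, 201.8]
ee_rot: [-0.0, -0.061, 0.998, 0.0]
force: [0.1, -0.5, -0.8]
grip_width: 0.994
grip_force: 0.0
hole [-60.30785258 -87.85301405] 106.56072991388216 0.9692134217864398
lefthole [-75.76547155  73.62915748] 105.64875536472846 -0.7710993329487367
tongue [-147.61622981  -20.86501564] 149.0835342361634 0.14041616784528188
2.5 [440.36161108 -69.91494552 201.75853102] [[-0.993 -0.122 -0.   ]
 [-0.122  0.993  0.   ]
 [ 0.     0.    -1.   ]] [-4.21324418e-01  1.37623198e-01  1.71926578e+00 -2.31496959e-05
  1.28507334e+00 -2.11394784e+00]
```

View pics/w1.png

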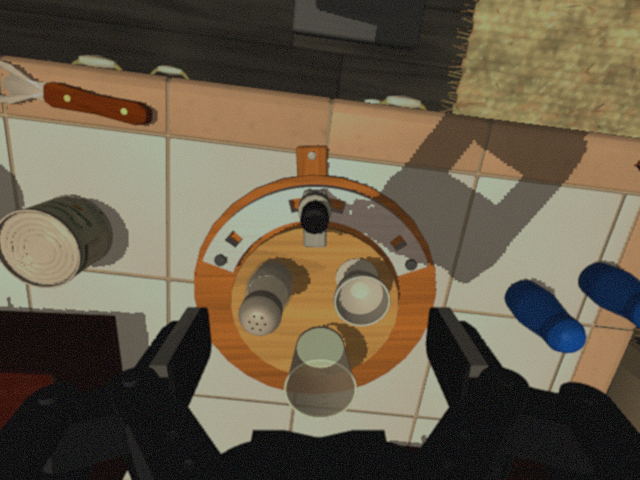

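The wrist view shows the knob at (315,213), the tongue dot at (311,156) and the locking hole for this turn at (233,239). Joint 6 would run out on this side, so I'll flip the tool half a turn and refine the positions from this picture.

```bash
python3 -m crank '[[[0,0,0,0,0,0.94,85],[0,0,0,0,0,0.94,85],[0,0,0,0,0,0.94,85],[0,0,0,0,0,0.94,85],[0,0,0,0,0,0.94,85],[0,0,0,0,0,0.94,85],[0,0,0,0,0,0.94,85],[0,0,0,0,0,0.94,85]]]'
python3 -m crank '[[[0,0,0,0,0,0.94,85],[0,0,0,0,0,0.94,85],[0,0,0,0,0,0.94,85],[0,0,0,0,0,0.94,85],[0,0,0,0,0,0.94,85],[0,0,0,0,0,0.94,85],[0,0,0,0,0,0.94,85],[0,0,0,0,0,0.94,85]]]'
python3 -m crank '[[[0,0,0,0,0,0.94,85],[0,0,0,0,0,0.94,85],[0,0,0,0,0,0.94,85],[0,0,0,0,0,0.94,85],[0,0,0,0,0,0.94,85],[0,0,0,0,0,0.94,85],[0,0,0,0,0,0.94,85],[0,0,0,0,0,0.94,85]]]'
python3 - <<'E'
from h import *
from scipy.optimize import least_squares
i=cv2.imread("pics/w1.png");T=np.load("T1.npy")
h=cv2.cvtColor(i,cv2.COLOR_BGR2HSV)
roi=np.zeros(i.shape[:2],np.uint8);roi[178:395,180:450]=255
m=cv2.inRange(h,(4,110,60),(20,255,255))&roi
m=cv2.morphologyEx(m,cv2.MORPH_OPEN,np.ones((3,3)))
k,_=cv2.findContours(m,cv2.RETR_EXTERNAL,cv2.CHAIN_APPROX_NONE)
q=max(k,key=cv2.contourArea)[:,0]
P=np.array([ray("wrist",p,10,T)[:2] for p in q if 182<p[1]<390])
H=cv2.convexHull(P.astype(np.float32))[:,0]
s=least_squares(lambda v:np.hypot(*(H-v[:2]).T)-v[2],[550,-61,130],loss="soft_l1").x;print("centre",s,len(H))
# knob top: dark blob
d=cv2.inRange(h,(0,0,0),(180,255,55));d[:190]=0;d[238:]=0;d[:,:297]=0;d[:,334:]=0
k,_=cv2.findContours(d,cv2.RETR_EXTERNAL,cv2.CHAIN_APPROX_NONE);q=max(k,key=cv2.contourArea);print("knob box",cv2.boundingRect(q))
x,y,w,hh=cv2.boundingRect(q)
# far (bottom) half of the blob is the nearer knob top face
for n,p,z in(("knobtop",(x+w/2,y+hh-w/2),83),("knobmid",(x+w/2,y+hh/2),69),("hole",(233,239),22),("tongue",(311,156),10)):
    P=ray("wrist",p,z,T);v=P[:2]-s[:2];print(n,P,np.hypot(*v),np.arctan2(-v[1],-v[0]))
s=sense();print(s["time_s"],s["joints"])
E
```

```text
time_s: 3.35
eef_pos: [440.4, -69.9, 201.8]
ee_rot: [-0.0, 0.45, 0.893, -0.0]
force: [0.3, -0.9, 0.9]
grip_width: 0.995
grip_force: 0.0
time_s: 4.15
eef_pos: [440.4, -69.9, 201.9]
ee_rot: [-0.0, 0.837, 0.548, -0.0]
force: [0.5, 0.8, -0.2]
grip_width: 0.994
grip_force: 0.0
time_s: 4.95
eef_pos: [440.4, -69.9, 201.9]
ee_rot: [-0.0, 0.999, 0.054, -0.0]
force: [0.4, 0.4, 0.3]
grip_width: 0.994
grip_force: 0.0
centre [549.61256239 -60.35238517 128.35798156] 73
knob box (301, 201, 28, 33)
knobtop [445.27059255 -71.74984002  83.        ] 104.96260594884176 0.10880038765122516
knobmid [447.22393879 -71.62851693  69.        ] 103.0076763609657 0.10968867173230168
hole [ 492.17095381 -147.65777126   22.        ] 104.50726690443125 0.9888603957158488
tongue [404.59212715 -80.97263287  10.        ] 146.4790812790991 0.1412417878245752
4.95 [-4.21276825e-01  1.37530647e-01  1.71908112e+00 -8.56864758e-06
  1.28506297e+00  1.04062062e+00]
```

```bash
python3 -m crank '[[[0.18,0.10,0,0,0,0,85],[0,0,0.98,0,0,0,85],[0,0,0.98,0,0,0,85],[0,0,0.98,0,0,0,85],[0,0,0.98,0,0,0,85],[0,0,0.98,0,0,0,85],[0,0,0.9,0,0,0,85],[0,0,0,0,0,0,85]]]' 40
python3 -m crank '[[[0,0,0,0,0,0,45],[0,0,0,0,0,0,32],[0,0,0,0,0,0,26],[0,0,0,0,0,0,22],[0,0,0,0,0,0,15],[0,0,0,0,0,0,10],[0,0,0,0,0,0,10],[0,0,0,0,0,0,10]]]' 40
python3 - <<'E'
from h import *
i=capture("wrist");cv2.imwrite("pics/w2.png",i)
E
```

```text
time_s: 5.75
eef_pos: [444.0, -71.4, 54.8]
ee_rot: [-0.001, 0.998, 0.059, -0.002]
force: [-1.4, 0.5, 0.2]
grip_width: 0.993
grip_force: 0.0
time_s: 6.55
eef_pos: [445.2, -71.9, 56.9]
ee_rot: [-0.0, 0.998, 0.058, -0.0]
force: [-0.5, 0.2, -0.2]
grip_width: 0.116
grip_force: 0.0
```

View pics/w2.png

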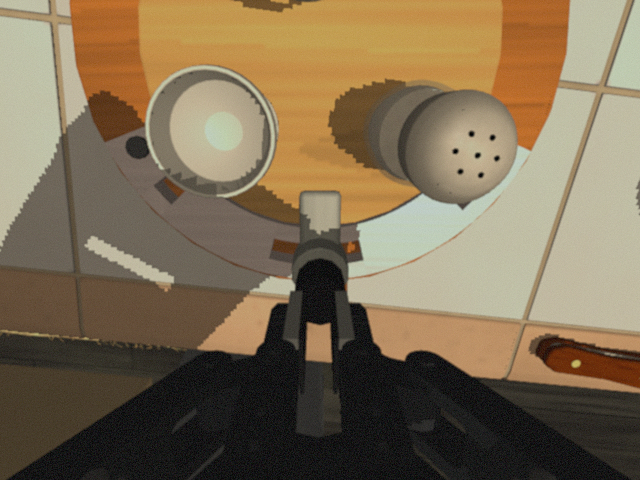

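The fingers closed to 10 mm with no grip, so the knob at (320,290) isn't between the pads at (295,330) and (343,330). I'll project the expected positions to find the offset.

```bash
python3 - <<'E'
from h import *
from scipy.spatial.transform import Rotation as R
m=camera_model("wrist");C=np.linalg.inv(m["T_tool_cam"])
def pr(p):
    q=C@np.r_[p,1];return (m["cx"]+m["fx"]*q[0]/-q[2],m["cy"]-m["fy"]*q[1]/-q[2])
for p in([0,0,0],[0,0,-19],[11,0,0],[-11,0,0],[0,12,-26],[12,0,-26],[0,0,-26],[0,0,4],[0,15,4]):print(p,np.round(pr(p)))
s=sense();q=s["ee_rot"];Rm=R.from_quat(np.r_[q[1:],q[0]]).as_matrix()
T=np.eye(4);T[:3,:3]=Rm;T[:3,3]=s["eef_pos"];T=T@m["T_tool_cam"]
for n,p,z in(("boss",(320,262),52),("tip hole",(172,189),24)):print(n,ray("wrist",p,z,T))
print(s["grip_width"],s["grip_force"],s["time_s"])
i=cv2.imread("pics/w2.png")[170:430,220:430]
cv2.imwrite("pics/c2.png",cv2.resize(cv2.convertScaleAbs(i,alpha=2.2,beta=20),None,fx=2.3,fy=2.3,interpolation=cv2.INTER_CUBIC))
E
```

```text
[0, 0, 0] [319. 281.]
[0, 0, -19] [319. 300.]
[11, 0, 0] [319. 261.]
[-11, 0, 0] [319. 301.]
[0, 12, -26] [346. 307.]
[12, 0, -26] [319. 282.]
[0, 0, -26] [319. 307.]
[0, 0, 4] [319. 278.]
[0, 15, 4] [348. 278.]
boss [453.53001826 -71.60186127  52.        ]
tip hole [475.41354951  12.42526334  24.        ]
0.11945861260133671 0.0 6.6
```

View pics/c2.png

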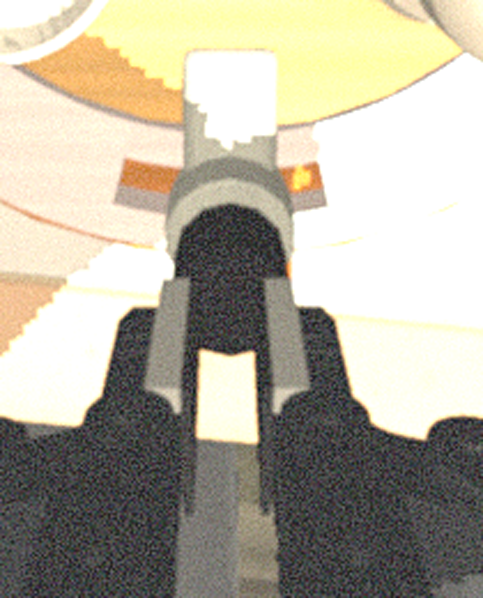

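The knob seems to be under the TCP within 2 mm, yet the pads closed freely, so the fingertips must be above it. The scene camera gives a side view to check that.

```bash
python3 - <<'E'
from h import *
i=capture("scene");c=i[130:290,210:370]
a=cv2.resize(cv2.convertScaleAbs(c,alpha=1.8,beta=15),None,fx=3.7,fy=3.7,interpolation=cv2.INTER_CUBIC)
cv2.imwrite("pics/s2.png",a)
m=camera_model("scene");C=np.linalg.inv(m["world_from_camera"])
for p in([445.2,-72,57],[445.2,-72,83],[445.2,-72,52],[445,-72,110]):
    q=C@np.r_[p,1];u=np.array((m["cx"]-m["fx"]*q[0]/q[2],m["cy"]+m["fy"]*q[1]/q[2]));print(p,u,(u-[210,130])*3.7)
E
```

```text
[445.2, -72, 57] [280.26814704 238.9158964 ] [259.99214406 402.98881668]
[445.2, -72, 83] [279.97089612 231.05544811] [258.89231565 373.90515799]
[445.2, -72, 52] [280.32452584 240.40676676] [260.2007456  408.50503701]
[445, -72, 110] [279.60271868 222.73291928] [257.53005913 343.11180135]
```

View pics/s2.png

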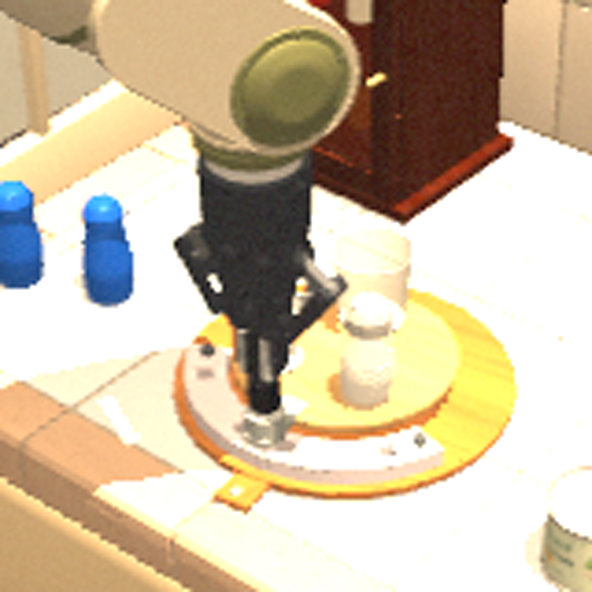

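The fingertips sit at the top of the knob, at about crop row 380, with the whole knob visible below them. The real tips are about 25 mm above the nominal TCP. I'll open, go 20 mm lower and close again. An opening of 24 would mean the knob, 30 the boss.

```bash
python3 -m crank '[[[0,0,0,0,0,0,60],[0,0,0,0,0,0,60],[0,0,0,0,0,0,60],[0,0,0,0,0,0,60],[0,0,0.2,0,0,0,60],[0,0,0.2,0,0,0,60],[0,0,0.2,0,0,0,60],[0,0,0.2,0,0,0,60]]]' 40
python3 -m crank '[[[0,0,0,0,0,0,45],[0,0,0,0,0,0,32],[0,0,0,0,0,0,26],[0,0,0,0,0,0,22],[0,0,0,0,0,0,18],[0,0,0,0,0,0,15],[0,0,0,0,0,0,15],[0,0,0,0,0,0,15]]]' 40
```

```text
time_s: 7.45
eef_pos: [445.1, -71.8, 36.3]
ee_rot: [-0.0, 0.998, 0.058, -0.0]
force: [-0.5, 0.1, 0.2]
grip_width: 0.701
grip_force: 0.0
time_s: 8.25
eef_pos: [445.3, -72.0, 37.2]
ee_rot: [0.0, 0.998, 0.058, 0.0]
force: [-1.6, -0.8, 6.0]
grip_width: 0.256
grip_force: 39.0
```

```bash
python3 -m crank '[[[0,0,-0.1,0,0,0,15],[0,0,-0.1,0,0,0,15],[0,0,-0.1,0,0,0,15],[0,0,-0.1,0,0,0,15],[0,0,-0.1,0,0,0,15],[0,0,-0.08,0,0,0,15],[0,0,0,0,0,0,15],[0,0,0,0,0,0,15]]]' 50
python3 - <<'E'
from h import *
i=capture("wrist")[170:430,220:430]
cv2.imwrite("pics/c3.png",cv2.resize(cv2.convertScaleAbs(i,alpha=2.2,beta=20),None,fx=2.3,fy=2.3,interpolation=cv2.INTER_CUBIC))
E
```

```text
time_s: 9.05
eef_pos: [445.3, -71.9, 51.4]
ee_rot: [0.0, 0.998, 0.058, 0.0]
force: [5.0, 0.3, -9.2]
grip_width: 0.251
grip_force: 49.3
```

View pics/c3.png

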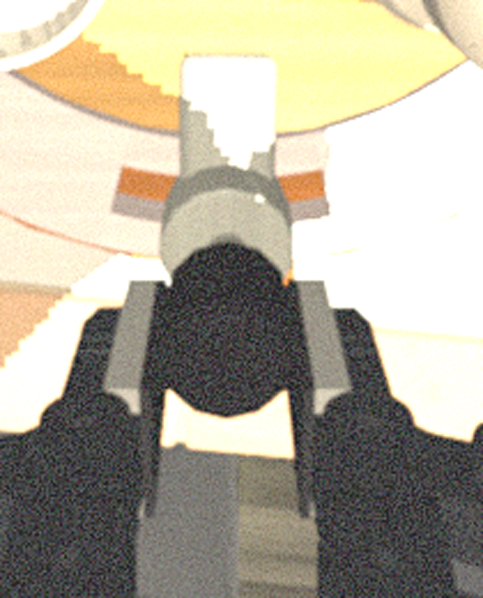

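The knob is held and lifted about 14 mm, with a spring pull of 9 N. Now I'll turn the platter along its arc by 0.6 rad.

```bash
python3 -m crank '[[[0.003,0.157,0,0,0,-0.269,15],[0.003,0.157,0,0,0,-0.269,15],[0.003,0.157,0,0,0,-0.269,15],[0.003,0.157,0,0,0,-0.269,15],[0.003,0.157,0,0,0,-0.269,15],[0.003,0.157,0,0,0,-0.269,15],[0.003,0.157,0,0,0,-0.269,15],[0.003,0.157,0,0,0,-0.269,15]]]' 50
python3 -c "
from rig import *;import numpy as np
s=sense();v=s['eef_pos'][:2]-[550.2,-60.8];print(np.hypot(*v),np.arctan2(-v[1],-v[0]),s['grip_width'],s['joints'][5])"
```

```text
time_s: 9.9
eef_pos: [453.1, -101.8, 51.1]
ee_rot: [-0.001, 0.978, 0.208, -0.0]
force: [3.4, 1.4, -8.4]
grip_width: 0.253
grip_force: 49.4
105.40789180729917 0.3998367211315473 0.2525790849183804 0.6779416580090766
```

```bash
python3 -m crank '[[[0.003,0.157,0,0,0,-0.269,15],[0.003,0.157,0,0,0,-0.269,15],[0.003,0.157,0,0,0,-0.269,15],[0.003,0.157,0,0,0,-0.269,15],[0.003,0.157,0,0,0,-0.269,15],[0.003,0.157,0,0,0,-0.269,15],[0.003,0.12,0,0,0,-0.2,15],[0.0,0,0,0,0,0,15]]]' 50
python3 -m crank '[[[0,0,0.02,0,0,0,15],[0,0,0.02,0,0,0,15],[0,0,0.02,0,0,0,15],[0,0,0.02,0,0,0,15],[0,0,0.01,0,0,0,15],[0,0,0.01,0,0,0,15],[0,0,0,0,0,0,15],[0,0,0,0,0,0,15]]]' 50
python3 -c "
from rig import *;import numpy as np
s=sense();v=s['eef_pos'][:2]-[550.2,-60.8];print(np.hypot(*v),np.arctan2(-v[1],-v[0]),s['eef_pos'],s['joints'][5],s['force'])"
```

```text
time_s: 10.7
eef_pos: [466.6, -124.8, 50.9]
ee_rot: [-0.001, 0.944, 0.329, -0.001]
force: [0.8, -2.1, -9.5]
grip_width: 0.254
grip_force: 49.4
time_s: 11.5
eef_pos: [466.6, -124.7, 48.6]
ee_rot: [-0.0, 0.944, 0.329, -0.001]
force: [-3.6, -3.9, -8.7]
grip_width: 0.25
grip_force: 49.4
105.19002634270446 0.6525739391030193 [ 466.62405734 -124.6749047    48.6325781 ] 0.3969823473830647 [-3.57619161 -3.88167682 -8.73148456]
```

```bash
python3 -m crank '[[[0,0,0.02,0,0,0,15],[0,0,0,0,0,0,20],[0,0,0,0,0,0,26],[0,0,0,0,0,0,32],[0,0,0,0,0,0,32],[0,0,0.2,0,0,0,32],[0,0,0.2,0,0,0,32],[0,0,0.1,0,0,0,32]]]' 20
cat > look.py <<'E'
from h import *
s=sense();v=s['eef_pos'][:2]-[550.2,-60.8];phi=np.arctan2(-v[1],-v[0])
F=s['force'];ft=F@np.array([np.sin(phi),-np.cos(phi),0])
i=cv2.GaussianBlur(cv2.cvtColor(capture("wrist"),cv2.COLOR_BGR2GRAY),(3,3),0)
r=[int(np.argmax(i[225:320,c]<30)+225) for c in(313,317,321,325)]
print("R %.1f phi %.3f z %.1f Ft %.1f F"%(np.hypot(*v),phi,s['eef_pos'][2],ft),F.round(1),"w %.3f"%s['grip_width'],"knobrow",r,i[240:300:6,319])
E
python3 look.py
```

```text
time_s: 12.3
eef_pos: [467.0, -124.5, 35.2]
ee_rot: [-0.0, 0.944, 0.329, -0.0]
force: [0.3, 0.1, 0.4]
grip_width: 0.374
grip_force: 0.0
R 104.8 phi 0.654 z 35.2 Ft 0.1 F [0.3 0.1 0.4] w 0.374 knobrow [291, 290, 290, 292] [91 91 87 61 65 89 89 89 57 19]
```

```bash
python3 -m crank '[[[0.001,0.09,0,0,0,-0.158,32],[0.001,0.09,0,0,0,-0.158,32],[0.001,0.09,0,0,0,-0.158,32],[0.001,0.09,0,0,0,-0.158,32],[0.001,0.09,0,0,0,-0.158,32],[0.001,0.09,0,0,0,-0.158,32],[0.001,0.09,0,0,0,-0.158,32],[0.001,0.09,0,0,0,-0.158,32]]]'
python3 look.py
```

```text
time_s: 13.15
eef_pos: [478.4, -136.5, 35.8]
ee_rot: [-0.002, 0.911, 0.412, -0.001]
force: [-7.2, 7.9, 7.3]
grip_width: 0.373
grip_force: 5.2
R 104.3 phi 0.812 z 35.8 Ft -10.6 F [-7.2  7.9  7.3] w 0.373 knobrow [290, 292, 293, 296] [89 88 89 61 61 88 87 87 86 17]
```

```bash
python3 -m crank '[[[0,0,0,0,0,0,32],[0,0,0,0,0,0,32],[0,0,0,0,0,0,32],[0,0,0,0,0,0,32],[0,0,0,0,0,0,32],[0,0,0,0,0,0,32],[0,0,0,0,0,0,32],[0,0,0,0,0,0,32]]]'
python3 look.py; python3 - <<'E'
from h import *
i=capture("wrist")[150:430,180:460]
cv2.imwrite("pics/c4.png",cv2.resize(cv2.convertScaleAbs(i,alpha=2.0,beta=20),None,fx=2.1,fy=2.1,interpolation=cv2.INTER_CUBIC))
E
```

```text
time_s: 14.0
eef_pos: [479.6, -137.8, 35.9]
ee_rot: [0.0, 0.912, 0.411, 0.0]
force: [0.2, 0.3, 0.8]
grip_width: 0.38
grip_force: 0.0
R 104.4 phi 0.829 z 35.9 Ft -0.1 F [0.2 0.3 0.8] w 0.380 knobrow [290, 291, 292, 293] [88 90 88 63 60 88 86 87 78 16]
```

View pics/c4.png

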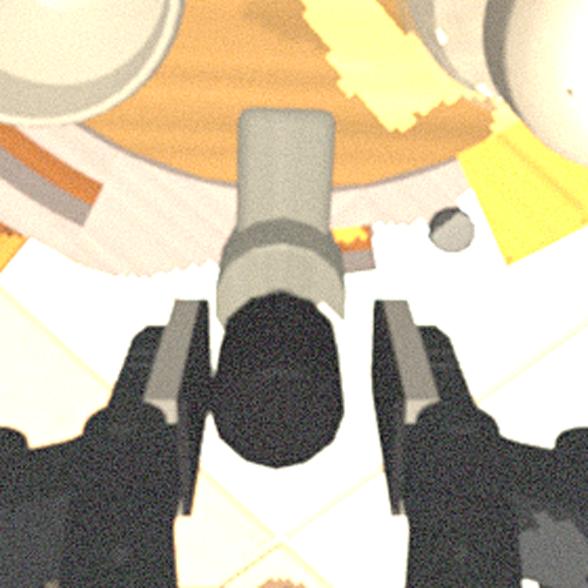

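The cage works. The left pad pushes the knob with the pin riding on the plate, and the locking hole peeks out right of the boss at crop (350,245), about 18 mm ahead (φ≈0.98, matching earlier). I'll advance slowly by 12 mm.

```bash
python3 -m crank '[[[0.001,0.06,0,0,0,-0.102,32],[0.001,0.06,0,0,0,-0.102,32],[0.001,0.06,0,0,0,-0.102,32],[0.001,0.06,0,0,0,-0.102,32],[0.001,0.06,0,0,0,-0.102,32],[0.001,0.06,0,0,0,-0.102,32],[0.001,0.06,0,0,0,-0.102,32],[0.001,0.06,0,0,0,-0.102,32]]]'
python3 look.py
```

```text
time_s: 14.9
eef_pos: [487.6, -143.9, 35.6]
ee_rot: [-0.002, 0.886, 0.463, -0.001]
force: [-6.5, 3.8, 3.6]
grip_width: 0.376
grip_force: 3.8
R 104.1 phi 0.925 z 35.6 Ft -7.5 F [-6.5  3.8  3.6] w 0.376 knobrow [291, 293, 294, 297] [89 88 88 62 61 89 86 87 86 20]
```

```bash
python3 -m crank '[[[0,0.02,0,0,0,-0.034,32],[0,0.02,0,0,0,-0.034,32],[0,0.02,0,0,0,-0.034,32],[0,0.02,0,0,0,-0.034,32],[0,0.02,0,0,0,-0.034,32],[0,0,0,0,0,0,32],[0,0,0,0,0,0,32],[0,0,0,0,0,0,32]]]'
python3 look.py
```

```text
time_s: 15.75
eef_pos: [491.2, -146.6, 35.9]
ee_rot: [0.0, 0.881, 0.473, 0.0]
force: [-0.1, -0.3, 0.2]
grip_width: 0.377
grip_force: 0.0
R 104.1 phi 0.968 z 35.9 Ft 0.1 F [-0.1 -0.3  0.2] w 0.377 knobrow [281, 280, 282, 282] [87 87 88 60 59 85 84 15 16 19]
```

```bash
python3 -m crank '[[[0,0.02,0,0,0,-0.034,32],[0,0.02,0,0,0,-0.034,32],[0,0.02,0,0,0,-0.034,32],[0,0.02,0,0,0,-0.034,32],[0,0,0,0,0,0,32],[0,0,0,0,0,0,32],[0,0,0,0,0,0,32],[0,0,0,0,0,0,32]]]'
python3 look.py
```

```text
time_s: 16.6
eef_pos: [492.8, -147.6, 35.9]
ee_rot: [-0.0, 0.877, 0.481, -0.0]
force: [0.2, 0.8, 0.3]
grip_width: 0.374
grip_force: 0.0
R 104.1 phi 0.987 z 35.9 Ft -0.2 F [0.2 0.8 0.3] w 0.374 knobrow [280, 281, 283, 284] [85 87 87 60 59 88 83 30 19 18]
```

The knob edge jumped from row 292 to 281, about 11 mm down, and there's no side force, so the pin has dropped. I'll back off: open, rise and check.

```bash
python3 -m crank '[[[0,0,0,0,0,0,45],[0,0,0,0,0,0,60],[0,0,0,0,0,0,60],[0,0,0,0,0,0,60],[0,0,-0.5,0,0,0,60],[0,0,-0.9,0,0,0,60],[0,0,-0.9,0,0,0,60],[0,0,-0.9,0,0,0,60]]]'
python3 -m crank '[[[0,0,-0.9,0,0,0,60],[0,0,-0.9,0,0,0,60],[-0.5,0,-0.5,0,0,0,60],[-0.9,0,0,0,0,0,60],[-0.9,0,0,0,0,0,60],[-0.5,0,0,0,0,0,60],[0,0,0,0,0,0,60],[0,0,0,0,0,0,60]]]'
python3 - <<'E'
from h import *
w=capture("wrist")[60:360,140:500];t=capture("top")[160:300,205:345]
a=cv2.resize(w,(480,400));b=cv2.resize(t,(320,320));o=np.zeros((400,800,3),np.uint8);o[:,:480]=a;o[:320,480:]=b
cv2.imwrite("pics/f.png",o);print(sense()["force"])
E
```

```text
time_s: 17.45
eef_pos: [492.9, -147.6, 117.7]
ee_rot: [0.0, 0.877, 0.481, 0.0]
force: [-0.6, -0.2, 0.2]
grip_width: 0.703
grip_force: 0.0
time_s: 18.25
eef_pos: [455.2, -206.5, 173.4]
ee_rot: [-0.0, 0.877, 0.481, 0.0]
force: [-0.2, 0.6, -0.6]
grip_width: 0.702
grip_force: 0.0
[-0.67878727  0.08874842  0.67532274]
```

View pics/f.png

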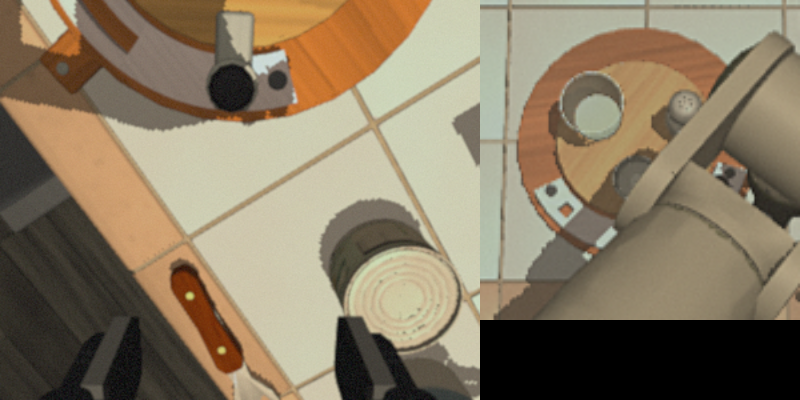

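The knob sits down on the boss at (232,88), the hole is covered, and the egg cup stands in front, near (632,175). The mill and frosted cup are upright and the bystanders are in place.

```bash
python3 -c "
from rig import *
print(finish_job())"
```

```text
the job is handed in; nothing more can be done
None
```

The job is handed in at about 18 s of the 45 s: the egg cup is at the front of the turntable, the pin dropped about 11 mm into the locking hole (judged from the wrist camera), and the arm is clear of everything; no verdict came back.

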